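Carry a loaded vial carrier from under the solvent shelf to the shaker

TASK

Slide the vial carrier forward along the bench until it is clear of the overhanging solvent shelf (it has a tab in front to pull it by), then lift it (it has a bar over its middle) and carry it level to the shaker, with all four loose vials staying upright in it. Set it down, without dropping it, flat in the middle of the shaker platform inside the raised rim, its bar running from the front to the back of the shaker, and let go. Do not shift the other things on the bench.

Things in the scene. Friction and masses are not known exactly. Their poses are not given: they have to be found in the camera images.
- tray: The vial carrier: open aluminium tray 130 long (x) x 120 wide (y), walls 4 thick and 32 high, about 0.34 kg empty, standing on the bench. A pull tab sticks out of its front (-x) wall and a carrying bar spans its middle on two posts; highest point 107 above the underside. Origin: centre of the underside; z up, -x is the tab end. It slides on the bench with 2 to 6 N. Nothing fastens it.
- tray_tab (a point): Grip point of the carrier's pull tab, 98 in front (-x) of its centre, 50 above its underside. The tab is an upright plate 12 thick (y), x -65 to -110, 20 to 75 above the underside. At the start this point is some 18 in front of the shelf's lip and 80 lower: an upright gripper would meet the shelf, so lean the tool some 40 degrees away from it, fingers pointing under the lip.
- tray_bar (a point): Middle of the carrying bar, 100 above the underside of the carrier, over its centre: aluminium, 114 long (x), 12 wide (y), 14 high, free space around it; close to straight above the centre of mass of the loaded carrier. The vials' tops are 38 below this point.
- vial0: A loose amber glass vial with white cap, 28 diameter, 58 high, about 35 g, standing free on the carrier's floor (4 above its underside) front-right of the bar. Origin: centre of its foot, z up along the vial. It topples at about 25 degrees.
- vial1: A loose amber glass vial with white cap, 28 diameter, 58 high, about 35 g, standing free on the carrier's floor (4 above its underside) front-left of the bar. Origin: centre of its foot, z up along the vial. It topples at about 25 degrees.
- vial2: A loose amber glass vial with white cap, 28 diameter, 58 high, about 35 g, standing free on the carrier's floor (4 above its underside) back-right of the bar. Origin: centre of its foot, z up along the vial. It topples at about 25 degrees.
- vial3: A loose amber glass vial with white cap, 28 diameter, 58 high, about 35 g, standing free on the carrier's floor (4 above its underside) back-left of the bar. Origin: centre of its foot, z up along the vial. It topples at about 25 degrees.
- shelf: Slate-grey solvent shelf on four posts, fixed, left of the robot: board 150 deep (x -100 to 50), 340 wide, underside 130, top 148 above the bench, glass bottles up to 135 tall on it. Origin on the bench; -x is its front, turned roughly to the robot's right (world -y). Posts at x -75 and 40, y +-160. The carrier starts with its centre at x -20 and is clear of the lip beyond x -165.
- shelf_lip (a point): Middle of the lower front edge of the shelf board (shelf x -100, z 130). Axes as the shelf.
- shaker: Orbital shaker, switched off, fixed: slate housing 230 deep (x) x 190 wide (y) x 50 high, with an aluminium platform on top. Origin on the bench under its centre; -x is its front with knob and display.
- shaker_deck (a point): Centre of the top face of the shaker platform, 70 above the bench. The platform does not move. A rim 6 high and 6 thick surrounds a flat 166 (x) x 150 (y); the carrier stands inside it with its tab reaching out over the rim, either way round. Axes as the shaker.
- tip_box: Bystander: closed grey box with clear lid, 100 x 58 x 57, loose, under the shelf beside the carrier (shelf y about -114). Origin: centre of the underside.
- beaker: Bystander: empty glass beaker, 64 diameter, 85 high, loose. Origin: centre of the underside.
- jar: Bystander: amber jar, 60 diameter, 75 high, loose. Origin: centre of the underside.
- canister: Bystander: aluminium can, 62 diameter, 80 high, loose. Origin: centre of the underside.

How it is judged:
By the outcome, as a careful person would: the job done as asked, in the order asked, and still so for the second after the job is handed in, with the robot touching nothing.
It also fails if it takes over 64 s, if anything falls off the work surface, if the arm or the gripper's body presses on something with over 40 N, if the wrist force passes 120 N, or if a joint passes its speed limit or range.

ROBOT

A 6-joint arm with a two-finger parallel gripper is mounted at the origin on the work surface. World frame = base frame: x ahead of the robot, y to its left, z up, the work surface at z = 0. Lengths are in m, angles in rad, forces in N, time in s.
With the tool pointing down it reaches from about 0.35 to 0.775 m from the base axis. Payload 7.3 kg.
Tool frame: the origin (TCP) lies on the centre line of the jaws, within the pads' length; the fingertips stand 17 mm ahead of it and the grasp point (between the pads) lies 2 mm behind it (robot.tip_extent is the distance from the TCP to the fingertips, in m); z points along the fingers, y is the line along which they close (so a half turn about z gives the same grasp; the last joint's range is limited). The gripper opens to 92 mm and grips with 3 to 60 N. Pads are 19 mm wide; open, the fingers measure 130 mm over their backs; the gripper's body (75 mm by 190 mm) begins 47 mm behind the grasp point.
Start: joints at [-1.455, 0.342, 1.524, -0, 1.275, -0.146], TCP at [0.136, -0.507, 0.244] pointing down, gripper open.
Joint ranges: [-2.53, 2.53], [-0.77, 2.02], [0.04, 2.7], [-1, 4.14], [0.28, 2.66], [-3.11, 3.11]. Speed limits (rad/s): [2.57, 2.57, 3.14, 3.14, 3.14, 3.14].

INTERFACE

Orientations are given as [roll, pitch, yaw] about the fixed x, y, z axes, in that order (R = Rz(yaw) Ry(pitch) Rx(roll)).
In Python, from cell import robot gives the robot as it stands.
- The arm moves only by the tool step_arm, never from a script. Its argument "motion" is a list of rows, each a list of 2 entries, a list of its own where there are three numbers: the shift along the tool's x, y, z in units of 60 mm (1.0 is 60 mm), then the turn about the tool's z in rad. In form: [[[x, y, z], spin], ...]. A call has 1 to 10 rows; each row is the pose to reach, as a shift and turn from the pose commanded when the call began, along the tool's axes at that moment; what a row does not reach only later rows make up. A row lasts 1/8 s, in which the tool goes at most 62.5 mm and 10.7 degrees, less where a joint would pass 70% of its speed; a pose out of reach is approached as far as the arm can. A call with a gripper value outside its range is refused whole. "hand" is the closure in counts, from 0 (fully open) to 255 (shut), set as the call begins (left out, the last holds). The fingers move at their own pace and stop on an object; "squeeze" is the grip in N (left out, the last holds). Time passes only in rows, so rows that repeat a pose let the fingers close. It gives the time, the measured TCP pose, the force, the opening and the grip force at its end, in the units of the state.
- robot.observe(): the state, without advancing time (a new reading comes with each control period).
- robot.read_camera(name): name is "side" or "top" or "wrist"; returns a dict with "pixels" (420x560x3 uint8, red, green, blue), "intrinsics" (3x3 intrinsics, pixels), "k1" (the pictures are not rectified: a ray, as slopes to the right and down, at radius r is drawn at 1 + k1 r^2 times it, then the intrinsics apply), "xyz" and "rotation" of the camera in the world; the wrist camera has in their place "T_tool_cam" (4x4, takes a point from camera to tool coordinates, whose origin is the TCP and whose axes are the flange's). Camera axes: x right, y up, looking along -z (the intrinsics and any distortion apply to the point x, -y, -z); pixel columns grow to the right and rows downward; lengths in m; the calibration is good to about 2 mm. A picture is of the moment at which its call begins: read the wrist's pose just before it. There is no depth.
- robot.hand_in(): hands the job in; it is judged then, once.
The state is a dict: "time": time; "qpos": joint angles; "qvel": joint speeds; "joint_efforts": joint torques, N m; "tool_pos": TCP position; "tool_rot": TCP orientation; "contact_force": force on the tool from outside, world axes, zero at the start; "torque": the same for the moment, N m; "opening": finger opening in m; "grip_force": force on a finger pad.
Only numpy, scipy, OpenCV 4.12 (cv2) and the standard library are available. Lean on these libraries where they do the work, as an engineer would, in place of code of your own. Each camera call takes 0.05 s, during which the arm holds its last target. There are 200 camera calls.

## Working session

There is one attempt and no reset: what is moved stays moved. The work goes in short steps, Python scripts to look and compute and a tool call to move; the robot and the scene stay as the last step left them, time stands still between calls to the robot, and variables do not carry over. Pictures are saved under pics/ and viewed, at most 13 in all, crops included, and the job is handed in when it is done.

Besides the shell and the picture viewer there is one more tool, called after "Request:" by a JSON object that holds its "api" and its "payload", one argument or row to a line. step_arm: Moves the arm, as the interface text tells. Its arguments: {"type":"object","properties":{"motion":{"type":"array"},"hand":{"type":"number"},"squeeze":{"type":"number"}},"required":["motion"]}

```bash
ls; mkdir -p pics; cat > h.py <<'E'
import numpy as np,cv2
from scipy.spatial.transform import Rotation as Ro
from cell import robot
def cam(n):
    s=robot.observe(); c=robot.read_camera(n)
    if n=='wrist':
        T=np.eye(4);T[:3,:3]=Ro.from_euler('xyz',s['tool_rot']).as_matrix();T[:3,3]=s['tool_pos']
        T=T@np.array(c['T_tool_cam']);R,p=T[:3,:3],T[:3,3]
    else:
        R=np.array(c['rotation']);p=np.array(c['xyz'])
        if R.shape!=(3,3): R=Ro.from_euler('xyz',R).as_matrix()
    return dict(im=c['pixels'],K=np.array(c['intrinsics']),k=c['k1'],R=R,p=p)
def save(c,f): cv2.imwrite(f,c['im'][:,:,::-1])
def ray(c,uv):
    d=np.array([c['k'],0,0,0,0.]); q=cv2.undistortPoints(np.array([[uv]],float),c['K'],d)[0,0]
    return c['R']@np.array([q[0],-q[1],-1])
def at(c,uv,z):
    r=ray(c,uv); return c['p']+r*(z-c['p'][2])/r[2]
def proj(c,P):
    q=c['R'].T@(np.array(P,float)-c['p']); q=q*[1,-1,-1]
    return cv2.projectPoints(q[None],np.zeros(3),np.zeros(3),c['K'],np.array([c['k'],0,0,0,0.]))[0][0,0]
E
python3 - <<'E'
from h import *
for n in ['side','top']:
    c=cam(n);save(c,f'pics/{n}0.png');print(n,c['p'],c['R'].round(2).tolist(),c['K'].round(0).tolist(),c['k'])
s=robot.observe();print(s['tool_pos'],s['tool_rot'],s['time'])
E
```

```text
pics
side [ 0.49976713 -1.01780496  1.08633604] [[1.0, 0.01, -0.03], [-0.03, 0.7, -0.71], [0.01, 0.71, 0.7]] [[529.0, 0.0, 282.0], [0.0, 529.0, 211.0], [0.0, 0.0, 1.0]] 0.024681299440004623
top [0.35354776 0.00869077 1.24346093] [[-0.01, 0.99, -0.16], [-1.0, -0.01, -0.01], [-0.01, 0.16, 0.99]] [[386.0, 0.0, 283.0], [0.0, 386.0, 209.0], [0.0, 0.0, 1.0]] -0.06716204248568391
[ 0.13585767 -0.50678473  0.24311898] [-3.14025795e+00 -1.83775479e-04  2.61791987e-01] 0.1
```

View pics/side0.png

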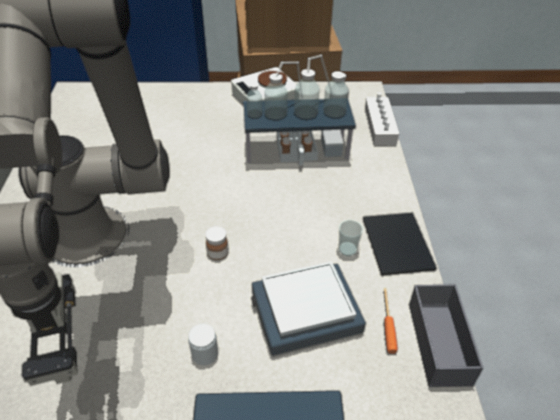

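View pics/top0.png

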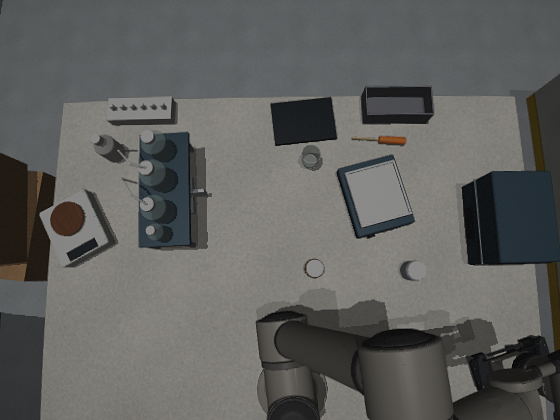

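The side view shows the shelf at (300,115), the shaker at (307,305), the jar, beaker and can. In the top view the tab sticks out at about (200,193), the shelf's front edge is at column 190, and the shaker is at (375,195). I'll enlarge the parts that matter.

```bash
python3 - <<'E'
import cv2,numpy as np
t=cv2.imread('pics/top0.png');s=cv2.imread('pics/side0.png')
a=cv2.resize(t[120:260,130:230],None,fx=4,fy=4,interpolation=cv2.INTER_CUBIC)
b=cv2.resize(t[145:245,325:425],None,fx=4,fy=4,interpolation=cv2.INTER_CUBIC)
o=np.zeros((560,800,3),np.uint8);o[:,:400]=a;o[:400,400:]=b
cv2.imwrite('pics/c1.png',o)
cv2.imwrite('pics/c2.png',cv2.resize(s[65:185,235:375],None,fx=5,fy=5,interpolation=cv2.INTER_CUBIC))
E
```

```text
(no output)
```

View pics/c1.png

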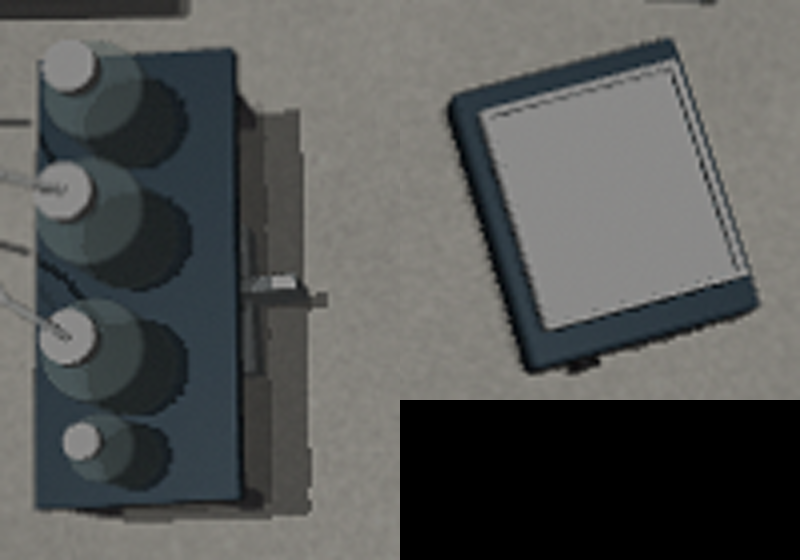

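View pics/c2.png

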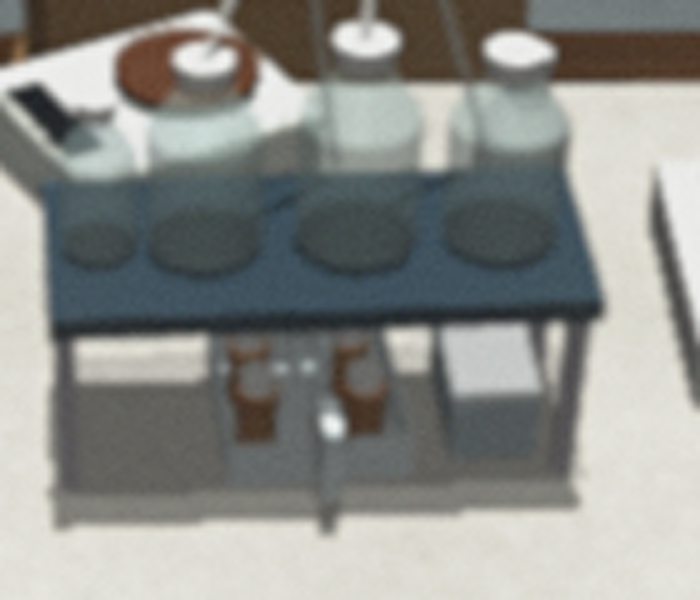

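```bash
python3 - <<'E'
from h import *
c=cam('top');s=cam('side')
print('tabtip top',at(c,(204.2,190.7),.075),'side',at(s,(235+332/5,65+432/5),.075))
for u in [(188.3,132),(190,245),(139,246),(139.5,135)]: print('shelf top',at(c,u,.148))
for u in [(55/5+235,65+322/5),(600/5+235,65+303/5)]: print('shelf side cam',at(s,u,.148))
P=np.array([at(c,u,.076) for u in [(345,172.5),(393.75,160),(412,213.75),(361.25,227.5)]])
print(P.round(3));print('shaker',P.mean(0),[np.linalg.norm(P[i]-P[i-1]) for i in range(4)])
f=P[2:].mean(0)-P[:2].mean(0);print('front dir deg',np.degrees(np.arctan2(f[1],f[0])))
for n,u in [('jar',(314,268)),('can',(413,271)),('beaker',(311,158))]: print(n,at(c,u,.08))
E
```

```text
tabtip top [0.60539537 0.26562397 0.075     ] side [0.61085327 0.26614957 0.075     ]
shelf top [0.7706045  0.30236043 0.148     ]
shelf top [0.43207255 0.28701135 0.148     ]
shelf top [0.43038706 0.4353299  0.148     ]
shelf top [0.76472538 0.45146802 0.148     ]
shelf side cam [0.44305867 0.28125824 0.148     ]
shelf side cam [0.77215594 0.29636972 0.148     ]
[[ 0.657 -0.173  0.076]
 [ 0.696 -0.328  0.076]
 [ 0.524 -0.374  0.076]
 [ 0.484 -0.216  0.076]]
shaker [ 0.59035633 -0.2727662   0.076     ] [np.float64(0.17799960295616793), np.float64(0.15982813802168616), np.float64(0.17737736703958118), np.float64(0.1633120066241478)]
front dir deg -165.4448018362382
jar [ 0.36432816 -0.06911476  0.08      ]
can [ 0.35080808 -0.36531558  0.08      ]
beaker [ 0.70397706 -0.06788399  0.08      ]
```

Request:
{"api": "step_arm", "payload": {
  "motion": [
    [[0, 0, -0.5], 0],
    [[0, 0, -1], 0]
  ],
  "hand": 0,
  "squeeze": 30
}}

```text
time: 0.45
tool_pos: [0.1359, -0.5069, 0.304]
tool_rot: [-3.14, -0.0, 0.262]
contact_force: [0.6, -0.8, 0.3]
opening: 0.0918
grip_force: 0.0
```

The tool only shifts and spins, so it can't lean directly. I'll test in free air whether a pose beyond the inner reach makes the arm give up orientation, which would lean the fingers toward +y.

Request:
{"api": "step_arm", "payload": {
  "motion": [
    [[0, -0.8, 0], 0],
    [[0, -1.6, 0], 0],
    [[0, -2.4, 0], 0],
    [[0, -3.2, 0], 0],
    [[0, -4, 0], 0],
    [[0, -4.5, 0], 0],
    [[0, -4.5, 0], 0]
  ]
}}

```text
time: 1.32
tool_pos: [0.0659, -0.2451, 0.3039]
tool_rot: [3.14, 0.001, 0.261]
contact_force: [0.1, -0.6, 0.8]
opening: 0.0916
grip_force: 0.0
```

```bash
python3 - <<'E'
from h import *
s=robot.observe();print(s['qpos'],s['tool_pos'],s['tool_rot'],s['time'])
print([x for x in dir(robot) if x[0]!='_'])
E
```

```text
[-1.61405736e+00 -2.50060712e-01  1.98629967e+00 -2.43295313e-05
  1.40370799e+00 -3.04242603e-01] [ 0.06585589 -0.24506596  0.30389428] [3.14002972e+00 5.15898147e-04 2.60985193e-01] 1.325
['IKError', 'hand_in', 'observe', 'read_camera', 'tip_extent']
```

Request:
{"api": "step_arm", "payload": {
  "motion": [
    [[0.9, -0.2, -0.4], -0.13],
    [[1.7, -0.4, -0.8], -0.27],
    [[2.6, -0.6, -1.2], -0.4],
    [[3.5, -0.7, -1.6], -0.54],
    [[4.3, -0.9, -2], -0.68],
    [[5.2, -1.1, -2.4], -0.81],
    [[5.4, -2, -2.8], -0.95],
    [[5.7, -2.9, -3.2], -1.09],
    [[5.9, -3.8, -3.7], -1.22],
    [[6.1, -4.6, -4.1], -1.36]
  ]
}}

```text
time: 2.58
tool_pos: [0.3487, 0.1173, 0.5506]
tool_rot: [3.141, -0.0, 1.627]
contact_force: [1.2, -0.4, 0.5]
opening: 0.0916
grip_force: 0.0
```

```bash
python3 - <<'E'
from h import *
s=robot.observe();print(s['qpos'],s['tool_pos'],s['tool_rot'],s['time'])
E
```

```text
[ 1.15214358e-01 -5.26211310e-03  1.12799447e+00  1.02512357e-05
  2.01789891e+00  5.90685631e-02] [0.34873002 0.11727014 0.55055312] [ 3.14063349e+00 -6.59779003e-05  1.62694659e+00] 2.575
```

Request:
{"api": "step_arm", "payload": {
  "motion": [
    [[1, 0, 0], 0],
    [[2, 0, 0], 0],
    [[3, 0, 0], 0],
    [[4, 0, 0], 0],
    [[5, 0, 0], 0],
    [[6, 0, 0], 0],
    [[7, 0, 0], 0],
    [[8, 0, 0], 0],
    [[9, 0, 0], 0],
    [[10, 0, 0], 0]
  ]
}}

```text
time: 3.82
tool_pos: [0.2933, 0.6238, 0.4954]
tool_rot: [3.127, -0.029, 1.623]
contact_force: [0.5, -0.6, 0.2]
opening: 0.0919
grip_force: 0.0
```

```bash
python3 - <<'E'
from h import *
s=robot.observe();print(s['qpos'],s['tool_pos'],s['tool_rot'],s['time'])
E
```

```text
[1.01844031 0.79874925 0.03621846 0.00515092 2.27464373 0.9699031 ] [0.29332243 0.62376307 0.49542091] [ 3.12665337 -0.02854247  1.622943  ] 3.825
```

Request:
{"api": "step_arm", "payload": {
  "motion": [
    [[4, 0, 0], 0],
    [[4, 0, 0], 0],
    [[6, 0, 0], 0],
    [[8, 0, 0], 0],
    [[10, 0, 0], 0],
    [[10, 0, 0], 0],
    [[10, 0, 0], 0],
    [[10, 0, 0], 0]
  ]
}}

```text
time: 4.82
tool_pos: [0.2052, 0.7712, 0.3601]
tool_rot: [3.111, -0.074, 1.623]
contact_force: [0.2, -0.1, 1.1]
opening: 0.0918
grip_force: 0.0
```

```bash
cat >> h.py <<'E'
def st():
    s=robot.observe();R=Ro.from_euler('xyz',s['tool_rot']).as_matrix()
    print('t',s['time'],'q',np.round(s['qpos'],3),'p',np.round(s['tool_pos'],4),'zdir',R[:,2].round(3),'xdir',R[:,0].round(3),'F',np.round(s['contact_force'],1),s['opening'],s['grip_force'])
    return s,R
E
python3 -c "
from h import *
st()"
```

```text
t 4.825 q [1.214e+00 9.860e-01 3.700e-02 1.000e-03 2.039e+00 1.164e+00] p [0.2052 0.7712 0.3601] zdir [ 0.026  0.075 -0.997] xdir [-0.052  0.996  0.073] F [ 0.2 -0.1  1.1] 0.09179260532346928 0.0
```

```bash
python3 - <<'E'
from h import *
c=cam('top');s=cam('side')
for z in [-.7,-.3,0,.3,.6]: print(z,'top corner',at(c,(45,317),z)[:2].round(2),'side right edge far',at(s,(208,5),z)[:2].round(2),'side right edge near',at(s,(208,75),z)[:2].round(2),'bench edge',at(c,(50,280),z)[:2].round(2))
a=c['im'];save(c,'pics/top1.png')
E
```

```text
-0.7 top corner [0.13 1.24] side right edge far [0.06 3.11] side right edge near [0.14 2.05] bench edge [0.32 1.23]
-0.3 top corner [0.18 0.99] side right edge far [0.16 2.18] side right edge near [0.22 1.36] bench edge [0.33 0.98]
0 top corner [0.21 0.8 ] side right edge far [0.23 1.49] side right edge near [0.28 0.85] bench edge [0.33 0.79]
0.3 top corner [0.25 0.61] side right edge far [0.31 0.8 ] side right edge near [0.34 0.33] bench edge [0.34 0.6 ]
0.6 top corner [0.28 0.42] side right edge far [0.38 0.1 ] side right edge near [ 0.4  -0.18] bench edge [0.34 0.41]
```

View pics/top1.png

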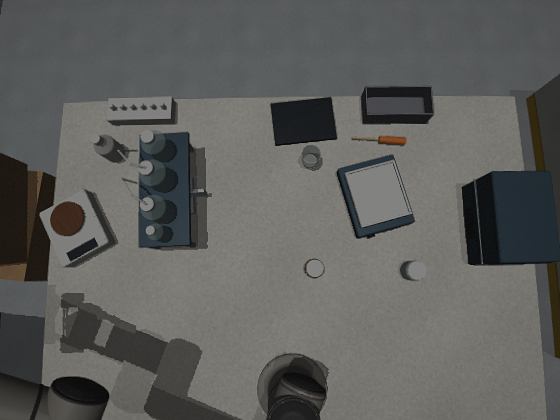

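Request:
{"api": "step_arm", "payload": {
  "motion": [
    [[-0.3, -0.7, -0.5], 0],
    [[-0.6, -1.4, -1], 0],
    [[-0.9, -2.1, -1.5], 0],
    [[-1.2, -2.8, -2], 0],
    [[-1.5, -3.5, -2.5], 0],
    [[-1.8, -4.2, -3], 0],
    [[-2.1, -4.9, -3.5], 0],
    [[-2.3, -5.1, -4], 0]
  ]
}}

```text
time: 5.92
tool_pos: [-0.101, 0.5976, 0.5837]
tool_rot: [3.112, -0.077, 1.625]
contact_force: [-0.3, 0.6, 0.5]
opening: 0.0923
grip_force: 0.0
```

Request:
{"api": "step_arm", "payload": {
  "motion": [
    [[3, 0, -2], 0],
    [[4, 0, -3], 0],
    [[6, 0, -4], 0],
    [[7, 0, -5], 0],
    [[8, 0, -6], 0],
    [[9, 0, -6], 0],
    [[10, 0, -6], 0],
    [[11, 0, -7], 0]
  ]
}}

```text
time: 6.92
tool_pos: [-0.0586, 0.4277, 0.7027]
tool_rot: [3.126, -0.022, 1.622]
contact_force: [0.5, 0.0, -0.6]
opening: 0.0916
grip_force: 0.0
```

```bash
python3 -c "
from h import *
st()"
```

```text
t 6.925 q [ 1.539  0.423  0.038 -0.03   2.657  1.461] p [-0.0586  0.4277  0.7027] zdir [ 0.015  0.023 -1.   ] xdir [-0.051  0.998  0.022] F [ 0.5  0.  -0.6] 0.09162796944103858 0.0
```

Request:
{"api": "step_arm", "payload": {
  "motion": [
    [[0, 0, -1], 0],
    [[0, 0, -3], 0],
    [[0, 0, -5], 0],
    [[0, 0, -7], 0],
    [[0, 0, -9], 0],
    [[0, 0, -10], 0],
    [[0, 0, -11], 0],
    [[0, 0, -12], 0]
  ]
}}

```text
time: 7.92
tool_pos: [-0.0566, 0.3948, 0.7303]
tool_rot: [3.118, -0.089, 1.623]
contact_force: [-0.5, -0.2, 0.4]
opening: 0.0918
grip_force: 0.0
```

```bash
python3 -c "
from h import *
st()"
```

```text
t 7.925 q [ 1.532  0.356  0.037 -0.033  2.657  1.451] p [-0.0566  0.3948  0.7303] zdir [ 0.019  0.09  -0.996] xdir [-0.052  0.995  0.089] F [-0.5 -0.2  0.4] 0.09178656737992967 0.0
```

Request:
{"api": "step_arm", "payload": {
  "motion": [
    [[0, 0, -12], 0],
    [[0, 0, -14], 0],
    [[0, 0, -16], 0],
    [[0, 0, -18], 0],
    [[0, 0, -20], 0],
    [[0, 0, -20], 0],
    [[0, 0, -20], 0],
    [[0, 0, -20], 0],
    [[0, 0, -20], 0],
    [[0, 0, -20], 0]
  ]
}}

```text
time: 9.18
tool_pos: [-0.0618, 0.3588, 0.7556]
tool_rot: [3.109, -0.156, 1.625]
contact_force: [0.2, 0.1, 0.7]
opening: 0.0917
grip_force: 0.0
```

```bash
python3 -c "
from h import *
st()"
```

```text
t 9.175 q [ 1.547  0.289  0.037 -0.043  2.657  1.456] p [-0.0618  0.3588  0.7556] zdir [ 0.024  0.157 -0.987] xdir [-0.054  0.986  0.156] F [0.2 0.1 0.7] 0.09173850092912003 0.0
```

Request:
{"api": "step_arm", "payload": {
  "motion": [
    [[4, 0, -20], 0],
    [[4, 0, -20], 0],
    [[4, 0, -20], 0],
    [[4, 0, -20], 0],
    [[4, 0, -20], 0],
    [[4, 0, -20], 0],
    [[4, 0, -20], 0],
    [[4, 0, -20], 0],
    [[4, 0, -20], 0],
    [[4, 0, -20], 0]
  ]
}}

```text
time: 10.42
tool_pos: [-0.0629, 0.3311, 0.773]
tool_rot: [3.104, -0.207, 1.627]
contact_force: [0.9, 0.1, 0.1]
opening: 0.0917
grip_force: 0.0
```

Request:
{"api": "step_arm", "payload": {
  "motion": [
    [[4, 0, -20], 0],
    [[4, 0, -20], 0],
    [[4, 0, -20], 0],
    [[4, 0, -20], 0],
    [[4, 0, -20], 0],
    [[4, 0, -20], 0],
    [[4, 0, -20], 0],
    [[4, 0, -20], 0],
    [[4, 0, -20], 0],
    [[4, 0, -20], 0]
  ]
}}

```text
time: 11.68
tool_pos: [-0.0687, 0.3013, 0.7889]
tool_rot: [3.098, -0.257, 1.629]
contact_force: [-0.4, -0.3, 0.2]
opening: 0.0918
grip_force: 0.0
```

```bash
python3 -c "
from h import *
st()"
```

```text
t 11.675 q [ 1.575  0.188  0.037 -0.063  2.657  1.463] p [-0.0687  0.3013  0.7889] zdir [ 0.028  0.256 -0.966] xdir [-0.056  0.966  0.254] F [-0.4 -0.3  0.2] 0.09184592488101201 0.0
```

```bash
cat >> h.py <<'E'
def go(T):
    s,R=st(); print('units',(R.T@(np.array(T)-s['tool_pos'])/.06).round(2), 'len',np.linalg.norm(np.array(T)-s['tool_pos'])/.06)
E
python3 -c "
from h import *
go([.58,.13,.36])"
```

```text
t 11.675 q [ 1.575  0.188  0.037 -0.063  2.657  1.463] p [-0.0687  0.3013  0.7889] zdir [ 0.028  0.256 -0.966] xdir [-0.056  0.966  0.254] F [-0.4 -0.3  0.2] 0.09184592488101201 0.0
units [-5.18 10.36  6.48] len 13.272573104715686
```

Request:
{"api": "step_arm", "payload": {
  "motion": [
    [[-0.4, 0.7, 0.5], 0],
    [[-0.7, 1.5, 0.9], 0],
    [[-1.1, 2.2, 1.4], 0],
    [[-1.5, 3, 1.9], 0],
    [[-1.9, 3.7, 2.3], 0],
    [[-2.2, 4.4, 2.8], 0],
    [[-2.6, 5.2, 3.2], 0],
    [[-3, 5.9, 3.7], 0],
    [[-3.3, 6.7, 4.2], 0],
    [[-3.7, 7.4, 4.6], 0]
  ]
}}

```text
time: 12.92
tool_pos: [0.3945, 0.1784, 0.484]
tool_rot: [3.099, -0.257, 1.629]
contact_force: [1.0, 0.9, 1.3]
opening: 0.0913
grip_force: 0.0
```

Request:
{"api": "step_arm", "payload": {
  "motion": [
    [[-0.4, 0.7, 0.5], 0],
    [[-0.8, 1.5, 0.9], 0],
    [[-1.1, 2.2, 1.4], 0],
    [[-1.5, 3, 1.9], 0],
    [[-1.5, 3, 1.9], 0]
  ]
}}

```text
time: 13.55
tool_pos: [0.5825, 0.1285, 0.3533]
tool_rot: [3.109, -0.257, 1.624]
contact_force: [-0.4, 0.4, 0.5]
opening: 0.0917
grip_force: 0.0
```

```bash
python3 -c "
from h import *
n=.15
Z=np.array([.028,.256,-.966]);G=np.array([.6077,.269,.04])+.002*Z
c=cam('wrist');save(c,'pics/w1.png');print(c['p'])
for P in ([.607,.266,.075],[.6018,.2655,.075],[.6138,.266,.075]): print(proj(c,P))
go(G-.1*Z)"
```

```text
[0.57648485 0.16790576 0.50883669]
[295.44752002 118.69344897]
[291.15865801 118.88637816]
[301.02628248 118.98368531]
t 13.6 q [-0.042  0.389  1.174  0.26   1.566 -0.093] p [0.5815 0.1292 0.3564] zdir [ 0.022  0.256 -0.966] xdir [-0.054  0.966  0.255] F [ 0.  -0.2  0.4] 0.09193339698504875 0.0
units [0.88 0.35 4.07] len 4.179405487748291
```

View pics/w1.png

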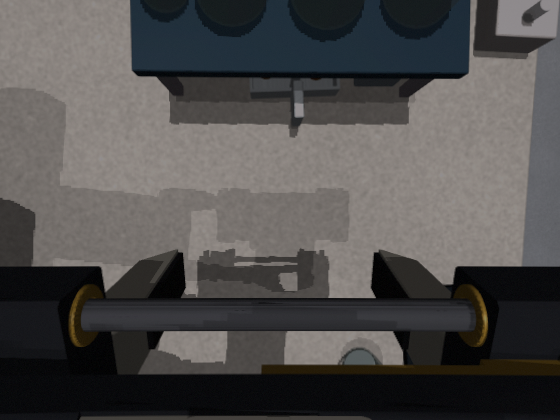

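```bash
python3 -c "
from h import *
Z=np.array([.022,.256,-.966]);G=np.array([.6102,.269,.047])+.002*Z
for d in (.08,0): go(G-d*Z)"
```

```text
t 13.6 q [-0.042  0.389  1.174  0.26   1.566 -0.093] p [0.5815 0.1292 0.3564] zdir [ 0.022  0.256 -0.966] xdir [-0.054  0.966  0.255] F [ 0.  -0.2  0.4] 0.09193339698504875 0.0
units [0.91 0.4  4.29] len 4.405715572815873
t 13.6 q [-0.042  0.389  1.174  0.26   1.566 -0.093] p [0.5815 0.1292 0.3564] zdir [ 0.022  0.256 -0.966] xdir [-0.054  0.966  0.255] F [ 0.  -0.2  0.4] 0.09193339698504875 0.0
units [0.91 0.4  5.62] len 5.711940633208372
```

Request:
{"api": "step_arm", "payload": {
  "motion": [
    [[0.2, 0.1, 0.9], 0],
    [[0.4, 0.2, 1.8], 0],
    [[0.6, 0.3, 2.7], 0],
    [[0.8, 0.4, 3.5], 0],
    [[0.9, 0.4, 4.3], 0],
    [[0.9, 0.4, 4.6], 0],
    [[0.9, 0.4, 4.8], 0]
  ]
}}

```text
time: 14.48
tool_pos: [0.6105, 0.2571, 0.0975]
tool_rot: [3.096, -0.257, 1.63]
contact_force: [-0.7, -0.3, 0.3]
opening: 0.0915
grip_force: 0.0
```

```bash
python3 -c "
from h import *
Z=np.array([.022,.256,-.966]);G=np.array([.6102,.269,.047])+.002*Z
go(G)
c=cam('wrist');save(c,'pics/w2.png')
for P in ([.610,.266,.075],[.604,.2655,.075],[.616,.266,.075]): print(proj(c,P))
"
```

```text
t 14.475 q [ 0.169  0.677  1.415  0.3    0.996 -0.042] p [0.6105 0.2571 0.0975] zdir [ 0.03   0.256 -0.966] xdir [-0.057  0.965  0.255] F [-0.7 -0.3  0.3] 0.09146642306037037 0.0
units [-0.02 -0.03  0.9 ] len 0.8988156395531237
[274.43095804 259.20329904]
[262.49973611 259.72110837]
[286.28001702 259.67272025]
```

View pics/w2.png

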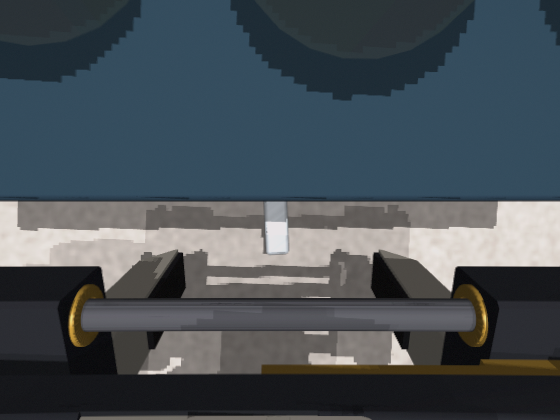

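Request:
{"api": "step_arm", "payload": {
  "motion": [
    [[0.02, 0, 0.3], 0],
    [[0.05, 0, 0.6], 0],
    [[0.05, 0, 0.9], 0],
    [[0.05, 0, 0.9], 0]
  ]
}}

```text
time: 15.02
tool_pos: [0.6102, 0.2737, 0.0427]
tool_rot: [3.102, -0.256, 1.629]
contact_force: [0.3, -0.6, 0.1]
opening: 0.0919
grip_force: 0.0
```

Request:
{"api": "step_arm", "payload": {
  "motion": [
    [[0, 0, 0], 0],
    [[0, 0, 0], 0],
    [[0, 0, 0], 0],
    [[0, 0, 0], 0],
    [[0, 0, 0], 0]
  ],
  "hand": 255,
  "squeeze": 30
}}

```text
time: 15.65
tool_pos: [0.6115, 0.2735, 0.0451]
tool_rot: [3.098, -0.257, 1.629]
contact_force: [0.3, -1.0, 0.0]
opening: 0.0464
grip_force: 0.0
```

Request:
{"api": "step_arm", "payload": {
  "motion": [
    [[0, 0, 0], 0],
    [[0, 0, 0], 0],
    [[0, 0, 0], 0],
    [[0, 0, 0], 0],
    [[0, 0, 0], 0],
    [[0, 0, 0], 0]
  ]
}}

```text
time: 16.4
tool_pos: [0.6106, 0.2734, 0.0455]
tool_rot: [3.101, -0.257, 1.629]
contact_force: [-3.1, -1.7, 6.9]
opening: 0.0125
grip_force: 29.6
```

```bash
python3 -c "
from h import *
s,R=st()
d=np.array([.045,-.999,0])*.175
print(R.T@d/.06)
"
```

```text
t 16.4 q [ 0.194  0.751  1.432  0.318  0.906 -0.05 ] p [0.6106 0.2734 0.0455] zdir [ 0.026  0.256 -0.966] xdir [-0.056  0.965  0.254] F [-3.1 -1.7  6.9] 0.012547925758954309 29.60643365733631
[-2.82057804 -0.00870111 -0.74258296]
```

Request:
{"api": "step_arm", "payload": {
  "motion": [
    [[-0.04, 0, -0.01], 0],
    [[-0.13, 0, -0.034], 0],
    [[-0.27, 0, -0.071], 0],
    [[-0.45, 0, -0.118], 0],
    [[-0.65, 0, -0.171], 0],
    [[-0.87, 0, -0.229], 0],
    [[-1.09, 0, -0.287], 0],
    [[-1.31, 0, -0.345], 0],
    [[-1.51, 0, -0.398], 0],
    [[-1.65, 0, -0.434], 0]
  ]
}}

```text
time: 17.65
tool_pos: [0.6166, 0.1726, 0.046]
tool_rot: [3.098, -0.26, 1.627]
contact_force: [0.3, 7.4, 5.3]
opening: 0.0123
grip_force: 30.7
```

Request:
{"api": "step_arm", "payload": {
  "motion": [
    [[-0.15, 0, -0.04], 0],
    [[-0.33, 0, -0.087], 0],
    [[-0.53, 0, -0.14], 0],
    [[-0.73, 0, -0.192], 0],
    [[-0.93, 0, -0.245], 0],
    [[-1.07, 0, -0.282], 0],
    [[-1.15, 0, -0.303], 0],
    [[-1.18, 0, -0.311], 0],
    [[-1.18, 0, -0.311], 0]
  ]
}}

```text
time: 18.77
tool_pos: [0.62, 0.0997, 0.0459]
tool_rot: [3.098, -0.26, 1.628]
contact_force: [0.3, 7.3, 5.1]
opening: 0.0125
grip_force: 30.6
```

```bash
python3 -c "
from h import *
st()
c=cam('top')
im=c['im'][110:270,130:290]
cv2.imwrite('pics/t2.png',cv2.resize(im,None,fx=3.7,fy=3.7,interpolation=cv2.INTER_CUBIC)[:,:,::-1])
"
```

```text
t 18.775 q [-0.09   0.719  1.504  0.329  0.939 -0.339] p [0.62   0.0997 0.0459] zdir [ 0.029  0.259 -0.965] xdir [-0.055  0.965  0.257] F [0.3 7.3 5.1] 0.012537227296201338 30.633347670045623
```

View pics/t2.png

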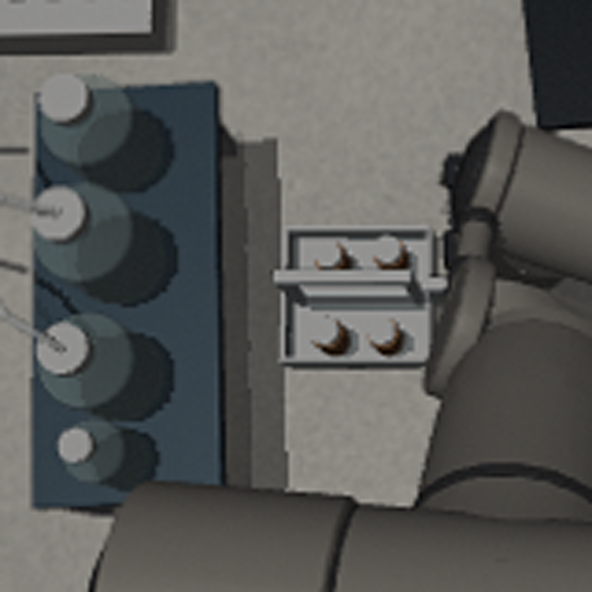

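Request:
{"api": "step_arm", "payload": {
  "motion": [
    [[0, 0, 0], 0],
    [[0, 0, 0], 0],
    [[0, 0, 0], 0],
    [[0, 0, -0.8], 0],
    [[0, 0, -1.7], 0],
    [[0, 0, -2.6], 0]
  ],
  "hand": 0
}}

```text
time: 19.58
tool_pos: [0.6151, 0.0576, 0.1971]
tool_rot: [3.099, -0.257, 1.629]
contact_force: [0.7, -0.6, -0.5]
opening: 0.0677
grip_force: 0.0
```

```bash
python3 -c "
from h import *
go([.45,-.15,.5]);go([.3,-.35,.6]);go([.03,-.455,.65])
c=cam('side')
im=c['im'][90:220,220:400];cv2.imwrite('pics/s2.png',cv2.resize(im,None,fx=4,fy=4)[:,:,::-1])
"
```

```text
t 19.575 q [-0.158  0.538  1.37   0.274  1.258 -0.299] p [0.6151 0.0576 0.1971] zdir [ 0.028  0.256 -0.966] xdir [-0.056  0.966  0.254] F [ 0.7 -0.6 -0.5] 0.06771591806127632 0.0
units [-1.9  -2.7  -5.84] len 6.710759643350343
t 19.575 q [-0.158  0.538  1.37   0.274  1.258 -0.299] p [0.6151 0.0576 0.1971] zdir [ 0.028  0.256 -0.966] xdir [-0.056  0.966  0.254] F [ 0.7 -0.6 -0.5] 0.06771591806127632 0.0
units [-4.56 -5.28 -8.37] len 10.900747890433987
t 19.575 q [-0.158  0.538  1.37   0.274  1.258 -0.299] p [0.6151 0.0576 0.1971] zdir [ 0.028  0.256 -0.966] xdir [-0.056  0.966  0.254] F [ 0.7 -0.6 -0.5] 0.06771591806127632 0.0
units [-5.79 -9.82 -9.75] len 15.002094453874552
```

Request:
{"api": "step_arm", "payload": {
  "motion": [
    [[-0.3, -0.4, -0.8], 0],
    [[-0.6, -0.8, -1.7], 0],
    [[-0.9, -1.2, -2.5], 0],
    [[-1.2, -1.6, -3.4], 0],
    [[-1.5, -2, -4.2], 0],
    [[-1.7, -2.4, -5.1], 0],
    [[-2, -2.7, -5.8], 0],
    [[-2.5, -3.3, -6.4], 0],
    [[-3.1, -3.8, -7], 0],
    [[-3.7, -4.4, -7.5], 0]
  ]
}}

```text
time: 20.88
tool_pos: [0.3506, -0.2851, 0.5638]
tool_rot: [3.098, -0.256, 1.629]
contact_force: [1.4, -0.5, 0.7]
opening: 0.0917
grip_force: 0.0
```

Request:
{"api": "step_arm", "payload": {
  "motion": [
    [[-0.4, -0.8, -0.3], 0],
    [[-0.7, -1.5, -0.6], 0],
    [[-1.1, -2.3, -1], 0],
    [[-1.5, -3.1, -1.3], 0],
    [[-1.8, -3.9, -1.6], 0],
    [[-2.1, -4.7, -2], 0],
    [[-2.1, -5.4, -2.3], 0],
    [[-1, -5.4, -6], 0],
    [[0, -5.4, -10], 0],
    [[1, -5.4, -14], 0]
  ]
}}

```text
time: 22.12
tool_pos: [0.0218, -0.3917, 0.6641]
tool_rot: [3.103, -0.221, 1.627]
contact_force: [-0.7, 0.2, 0.7]
opening: 0.0923
grip_force: 0.0
```

```bash
python3 -c "
from h import *
st()
"
```

```text
t 22.125 q [-1.708  0.342  0.368 -0.009  2.657 -1.768] p [ 0.0218 -0.3917  0.6641] zdir [ 0.026  0.221 -0.975] xdir [-0.055  0.974  0.219] F [-0.7  0.2  0.7] 0.09232258680138825 0.0
```

Request:
{"api": "step_arm", "payload": {
  "motion": [
    [[-1, 0, -20], 0],
    [[-1, 0, -20], 0],
    [[-1, 0, -20], 0],
    [[-1, 0, -20], 0],
    [[-1, 0, -20], 0],
    [[-1, 0, -20], 0],
    [[-1, 0, -20], 0],
    [[-1, 0, -20], 0],
    [[-1, 0, -20], 0],
    [[-1, 0, -20], 0]
  ]
}}

```text
time: 23.38
tool_pos: [0.0062, -0.3739, 0.6787]
tool_rot: [3.11, -0.185, 1.626]
contact_force: [0.3, 0.7, -0.2]
opening: 0.0918
grip_force: 0.0
```

```bash
python3 -c "
from h import *
st()
"
```

```text
t 23.375 q [-1.75   0.301  0.371 -0.026  2.657 -1.824] p [ 0.0062 -0.3739  0.6787] zdir [ 0.021  0.186 -0.982] xdir [-0.054  0.981  0.184] F [ 0.3  0.7 -0.2] 0.09179166930242132 0.0
```

Request:
{"api": "step_arm", "payload": {
  "motion": [
    [[-11, 1, -16], 0],
    [[-11, 1, -16], 0],
    [[-11, 1, -16], 0],
    [[-11, 1, -16], 0],
    [[-11, 1, -16], 0],
    [[-11, 1, -16], 0],
    [[-11, 1, -16], 0],
    [[-11, 1, -16], 0],
    [[-11, 1, -16], 0],
    [[-11, 1, -16], 0]
  ]
}}

```text
time: 24.62
tool_pos: [0.0314, -0.5008, 0.6253]
tool_rot: [3.111, -0.152, 1.625]
contact_force: [-0.1, -0.5, 0.4]
opening: 0.0922
grip_force: 0.0
```

```bash
python3 -c "
from h import *
st()
"
```

```text
t 24.625 q [-1.666  0.582  0.057  0.017  2.657 -1.703] p [ 0.0314 -0.5008  0.6253] zdir [ 0.023  0.152 -0.988] xdir [-0.054  0.987  0.151] F [-0.1 -0.5  0.4] 0.09217964899383355 0.0
```

Request:
{"api": "step_arm", "payload": {
  "motion": [
    [[1, 1, -20], 0],
    [[1, 1, -20], 0],
    [[1, 1, -20], 0],
    [[1, 1, -20], 0],
    [[1, 1, -20], 0],
    [[1, 1, -20], 0],
    [[1, 1, -20], 0],
    [[1, 1, -20], 0],
    [[1, 1, -20], 0],
    [[1, 1, -20], 0]
  ]
}}

```text
time: 25.88
tool_pos: [0.0349, -0.3753, 0.6935]
tool_rot: [3.113, -0.115, 1.624]
contact_force: [0.1, -0.3, 0.1]
opening: 0.0916
grip_force: 0.0
```

```bash
python3 -c "
from h import *
st()
"
```

```text
t 25.875 q [-1.689  0.302  0.301  0.017  2.657 -1.726] p [ 0.0349 -0.3753  0.6935] zdir [ 0.022  0.116 -0.993] xdir [-0.053  0.992  0.115] F [ 0.1 -0.3  0.1] 0.09155736128593449 0.0
```

Request:
{"api": "step_arm", "payload": {
  "motion": [
    [[-8, 1, -19], 0],
    [[-8, 1, -19], 0],
    [[-8, 1, -19], 0],
    [[-8, 1, -19], 0],
    [[-8, 1, -19], 0],
    [[-8, 1, -19], 0],
    [[-8, 1, -19], 0],
    [[-8, 1, -19], 0],
    [[-8, 1, -19], 0],
    [[-8, 1, -19], 0]
  ]
}}

```text
time: 27.12
tool_pos: [0.0462, -0.4327, 0.679]
tool_rot: [3.113, -0.08, 1.623]
contact_force: [-0.5, -0.9, 0.5]
opening: 0.0915
grip_force: 0.0
```

```bash
python3 -c "
from h import *
st()
"
```

```text
t 27.125 q [-1.653  0.426  0.141  0.037  2.657 -1.672] p [ 0.0462 -0.4327  0.679 ] zdir [ 0.024  0.081 -0.996] xdir [-0.052  0.995  0.08 ] F [-0.5 -0.9  0.5] 0.09154978870326605 0.0
```

Request:
{"api": "step_arm", "payload": {
  "motion": [
    [[-7, -6, -19], 0],
    [[-7, -6, -19], 0],
    [[-7, -6, -19], 0],
    [[-7, -6, -19], 0],
    [[-7, -6, -19], 0],
    [[-7, -6, -19], 0],
    [[-7, -6, -19], 0],
    [[-7, -6, -19], 0],
    [[-7, -6, -19], 0],
    [[-7, -6, -19], 0]
  ]
}}

```text
time: 28.38
tool_pos: [-0.0799, -0.4381, 0.6805]
tool_rot: [3.123, -0.048, 1.622]
contact_force: [0.1, 0.3, 0.6]
opening: 0.0919
grip_force: 0.0
```

```bash
python3 -c "
from h import *
st()
"
```

```text
t 28.375 q [-1.922  0.451  0.085 -0.004  2.657 -1.977] p [-0.0799 -0.4381  0.6805] zdir [ 0.016  0.049 -0.999] xdir [-0.051  0.998  0.048] F [0.1 0.3 0.6] 0.09188618245088526 0.0
```

Request:
{"api": "step_arm", "payload": {
  "motion": [
    [[-8, -3, -18], 0],
    [[-8, -3, -18], 0],
    [[-8, -3, -18], 0],
    [[-8, -3, -18], 0],
    [[-8, -3, -18], 0],
    [[-8, -3, -18], 0],
    [[-8, -3, -18], 0],
    [[-8, -3, -18], 0],
    [[-8, -3, -18], 0],
    [[-8, -3, -18], 0]
  ]
}}

```text
time: 29.62
tool_pos: [-0.1026, -0.441, 0.6836]
tool_rot: [3.133, -0.018, 1.622]
contact_force: [-0.7, 0.1, 0.3]
opening: 0.0918
grip_force: 0.0
```

```bash
python3 -c "
from h import *
st()
go([.45,-.1,.45]);go([.612,.206,.25])
"
```

```text
t 29.625 q [-1.969e+00  4.670e-01  3.700e-02 -1.000e-03  2.657e+00 -2.020e+00] p [-0.1026 -0.441   0.6836] zdir [ 0.008  0.019 -1.   ] xdir [-0.051  0.999  0.018] F [-0.7  0.1  0.3] 0.0917843598800378 0.0
t 29.625 q [-1.969e+00  4.670e-01  3.700e-02 -1.000e-03  2.657e+00 -2.020e+00] p [-0.1026 -0.441   0.6836] zdir [ 0.008  0.019 -1.   ] xdir [-0.051  0.999  0.018] F [-0.7  0.1  0.3] 0.0917843598800378 0.0
units [5.13 9.45 4.07] len 11.500893854913128
t 29.625 q [-1.969e+00  4.670e-01  3.700e-02 -1.000e-03  2.657e+00 -2.020e+00] p [-0.1026 -0.441   0.6836] zdir [ 0.008  0.019 -1.   ] xdir [-0.051  0.999  0.018] F [-0.7  0.1  0.3] 0.0917843598800378 0.0
units [10.03 12.38  7.51] len 17.616415299772655
```

Request:
{"api": "step_arm", "payload": {
  "motion": [
    [[0.4, 0.8, 0.3], 0],
    [[0.9, 1.6, 0.7], 0],
    [[1.3, 2.4, 1], 0],
    [[1.7, 3.2, 1.4], 0],
    [[2.2, 4, 1.7], 0],
    [[2.6, 4.8, 2.1], 0],
    [[3, 5.6, 2.4], 0],
    [[3.5, 6.4, 2.8], 0],
    [[3.9, 7.2, 3.1], 0],
    [[4.5, 8.2, 3.6], 0]
  ]
}}

```text
time: 30.88
tool_pos: [0.3676, -0.148, 0.4813]
tool_rot: [3.132, -0.017, 1.622]
contact_force: [0.9, -1.7, -0.3]
opening: 0.0922
grip_force: 0.0
```

Request:
{"api": "step_arm", "payload": {
  "motion": [
    [[0.8, 0.7, 0.5], 0],
    [[1.5, 1.4, 1], 0],
    [[2.2, 2, 1.5], 0],
    [[3, 2.6, 2], 0],
    [[3.8, 3.2, 2.5], 0],
    [[4.5, 3.8, 3], 0],
    [[5.2, 4.2, 3.4], 0],
    [[5.2, 4.2, 3.4], 0]
  ]
}}

```text
time: 31.88
tool_pos: [0.6033, 0.1814, 0.282]
tool_rot: [3.138, -0.018, 1.625]
contact_force: [-0.5, -1.3, 0.3]
opening: 0.0919
grip_force: 0.0
```

```bash
python3 -c "
from h import *
st()
c=cam('wrist');save(c,'pics/w3.png')
for P in ([.615,.206,.107],[.6175,.149,.107],[.6125,.263,.107],[.62,.0965,.075]): print(proj(c,P))
"
```

```text
t 31.875 q [0.162 0.515 1.146 0.018 1.476 0.106] p [0.6033 0.1814 0.282 ] zdir [ 0.002  0.018 -1.   ] xdir [-0.054  0.998  0.018] F [-0.5 -1.3  0.3] 0.09194791428151684 0.0
[290.97767818 170.60993587]
[289.76221426 230.69381428]
[292.33360651 104.28505141]
[287.94958288 267.52674729]
```

View pics/w3.png

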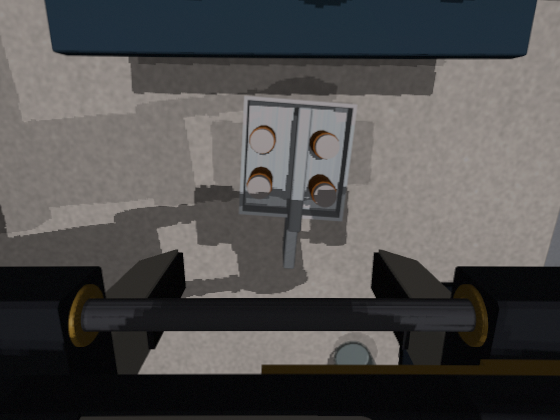

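Bar runs from (302.5,107) to (294,231), all four vials are upright, and the tab tip is at (289,268).

```bash
python3 -c "
from h import *
c=cam('wrist')
a=at(c,(302.5,107),.107);b=at(c,(294.5,231),.107);t=at(c,(289,267),.075)
print(a,b,t,np.linalg.norm(a-b));m=(a+b)/2;d=a-b;print('mid',m,'ang',np.degrees(np.arctan2(d[1],d[0])),'from tab',t[:2]+.110*d[:2]/np.linalg.norm(d[:2]))
go([m[0],m[1],.15]);go([m[0],m[1],.098])
"
```

```text
[0.62182419 0.26095585 0.107     ] [0.62240942 0.14843247 0.107     ] [0.6215146  0.09661178 0.075     ] 0.11252489938853448
mid [0.62211681 0.20469416 0.107     ] ang 90.29799081083938 from tab [0.6209425 0.2066103]
t 31.975 q [0.159 0.511 1.146 0.017 1.477 0.105] p [0.6033 0.1795 0.2842] zdir [ 0.005  0.018 -1.   ] xdir [-0.053  0.998  0.018] F [ 0.1 -0.3  0.5] 0.09178235211936264 0.0
units [0.36 0.32 2.25] len 2.29675079795743
t 31.975 q [0.159 0.511 1.146 0.017 1.477 0.105] p [0.6033 0.1795 0.2842] zdir [ 0.005  0.018 -1.   ] xdir [-0.053  0.998  0.018] F [ 0.1 -0.3  0.5] 0.09178235211936264 0.0
units [0.35 0.32 3.11] len 3.1468218951124727
```

Request:
{"api": "step_arm", "payload": {
  "motion": [
    [[0.3, 0.3, 0.7], 0.05],
    [[0.36, 0.32, 1.4], 0.05],
    [[0.36, 0.32, 2.1], 0.05],
    [[0.36, 0.32, 2.6], 0.05],
    [[0.36, 0.32, 2.9], 0.05],
    [[0.36, 0.32, 3.1], 0.05],
    [[0.36, 0.32, 3.1], 0.05]
  ]
}}

```text
time: 32.85
tool_pos: [0.6231, 0.2042, 0.1005]
tool_rot: [3.134, -0.018, 1.571]
contact_force: [-0.0, -0.8, 0.2]
opening: 0.0915
grip_force: 0.0
```

Request:
{"api": "step_arm", "payload": {
  "motion": [
    [[0, 0, 0], 0],
    [[0, 0, 0], 0],
    [[0, 0, 0], 0],
    [[0, 0, 0], 0],
    [[0, 0, 0], 0],
    [[0, 0, 0], 0],
    [[0, 0, 0], 0],
    [[0, 0, 0], 0],
    [[0, 0, 0], 0],
    [[0, 0, 0], 0]
  ],
  "hand": 255,
  "squeeze": 45
}}

```text
time: 34.1
tool_pos: [0.6224, 0.2046, 0.0999]
tool_rot: [3.136, -0.018, 1.572]
contact_force: [-2.2, -1.7, -1.1]
opening: 0.0115
grip_force: 44.9
```

Request:
{"api": "step_arm", "payload": {
  "motion": [
    [[0, 0, -0.05], 0],
    [[0, 0, -0.15], 0],
    [[0, 0, -0.3], 0],
    [[0, 0, -0.4], 0],
    [[0, 0, -0.4], 0]
  ]
}}

```text
time: 34.72
tool_pos: [0.6233, 0.2043, 0.1252]
tool_rot: [3.132, -0.019, 1.572]
contact_force: [-1.1, 0.3, -5.4]
opening: 0.0111
grip_force: 44.9
```

```bash
python3 -c "
from h import *
s,R=st();print(s['torque'],s['tool_rot'])
go([.590,-.272,.25])
"
```

```text
t 34.725 q [0.192 0.675 1.3   0.018 1.154 0.184] p [0.6233 0.2043 0.1252] zdir [ 0.009  0.019 -1.   ] xdir [-0.001  1.     0.019] F [-1.1  0.3 -5.4] 0.011136715133772804 44.925616979599
[-0.02545045 -0.05958147 -0.01563435] [ 3.1323748  -0.01888781  1.57183927]
t 34.725 q [0.192 0.675 1.3   0.018 1.154 0.184] p [0.6233 0.2043 0.1252] zdir [ 0.009  0.019 -1.   ] xdir [-0.001  1.     0.019] F [-1.1  0.3 -5.4] 0.011136715133772804 44.925616979599
units [-7.9  -0.54 -2.24] len 8.224940963040446
```

Request:
{"api": "step_arm", "payload": {
  "motion": [
    [[-0.12, -0.01, -0.2], 0.02],
    [[-0.4, -0.03, -0.5], 0.07],
    [[-0.8, -0.06, -0.9], 0.13],
    [[-1.3, -0.1, -1.3], 0.21],
    [[-1.8, -0.13, -1.6], 0.29],
    [[-2.35, -0.17, -1.8], 0.38],
    [[-2.9, -0.21, -2], 0.47],
    [[-3.4, -0.25, -2.1], 0.55],
    [[-3.8, -0.28, -2.1], 0.61],
    [[-4, -0.3, -2.1], 0.65]
  ]
}}

```text
time: 35.98
tool_pos: [0.6038, -0.0404, 0.2469]
tool_rot: [-3.138, -0.02, 0.917]
contact_force: [-0.4, -1.2, -5.9]
opening: 0.0113
grip_force: 44.9
```

```bash
python3 -c "
from h import *
s,R=st();print(s['tool_rot'])
go([.590,-.273,.25])
"
```

```text
t 35.975 q [-0.203  0.485  1.291  0.02   1.36   0.447] p [ 0.6038 -0.0404  0.2469] zdir [ 0.009  0.018 -1.   ] xdir [0.608 0.793 0.02 ] F [-0.4 -1.2 -5.9] 0.011259862247748895 44.92618203163147
[-3.1378199  -0.01963435  0.91660546]
t 35.975 q [-0.203  0.485  1.291  0.02   1.36   0.447] p [ 0.6038 -0.0404  0.2469] zdir [ 0.009  0.018 -1.   ] xdir [0.608 0.793 0.02 ] F [-0.4 -1.2 -5.9] 0.011259862247748895 44.92618203163147
units [-3.21  2.18 -0.12] len 3.8837479490927613
```

Spin still needed: 0.917 − 0.255 = 0.66.

Request:
{"api": "step_arm", "payload": {
  "motion": [
    [[-0.1, 0.07, 0], 0.02],
    [[-0.32, 0.22, 0], 0.07],
    [[-0.64, 0.44, -0.1], 0.13],
    [[-1.03, 0.7, -0.1], 0.21],
    [[-1.44, 0.98, -0.1], 0.3],
    [[-1.86, 1.26, -0.1], 0.38],
    [[-2.28, 1.55, -0.1], 0.47],
    [[-2.66, 1.81, -0.1], 0.55],
    [[-3, 2.03, -0.1], 0.62],
    [[-3.21, 2.18, -0.1], 0.66]
  ]
}}

```text
time: 37.22
tool_pos: [0.5917, -0.2719, 0.247]
tool_rot: [-3.125, -0.012, 0.259]
contact_force: [-0.1, 0.7, -6.2]
opening: 0.0115
grip_force: 44.9
```

Request:
{"api": "step_arm", "payload": {
  "motion": [
    [[0, 0, 0.1], 0],
    [[0, 0, 0.3], 0],
    [[0, 0, 0.5], 0],
    [[0, 0, 0.7], 0],
    [[0, 0, 0.8], 0],
    [[0, 0, 0.85], 0],
    [[0, 0, 0.85], 0]
  ]
}}

```text
time: 38.1
tool_pos: [0.5924, -0.2698, 0.1963]
tool_rot: [-3.126, -0.012, 0.262]
contact_force: [-0.1, 0.0, -5.8]
opening: 0.0113
grip_force: 44.9
```

```bash
python3 -c "
from h import *
s,R=st();print(s['tool_rot'])
go([.590,-.273,.17])
c=cam('side')
im=c['im'][225:375,225:395];cv2.imwrite('pics/s3.png',cv2.resize(im,None,fx=4,fy=4,interpolation=cv2.INTER_CUBIC)[:,:,::-1])
"
```

```text
t 38.1 q [-0.554  0.612  1.212  0.02   1.321  0.75 ] p [ 0.5924 -0.2698  0.1963] zdir [ 0.008  0.018 -1.   ] xdir [0.966 0.259 0.012] F [-0.1  0.  -5.8] 0.011344373524306355 44.92598533630371
[-3.12576071 -0.01218869  0.26170957]
t 38.1 q [-0.554  0.612  1.212  0.02   1.321  0.75 ] p [ 0.5924 -0.2698  0.1963] zdir [ 0.008  0.018 -1.   ] xdir [0.966 0.259 0.012] F [-0.1  0.  -5.8] 0.011344373524306355 44.92598533630371
units [-0.06  0.05  0.44] len 0.4436805641955024
```

View pics/s3.png

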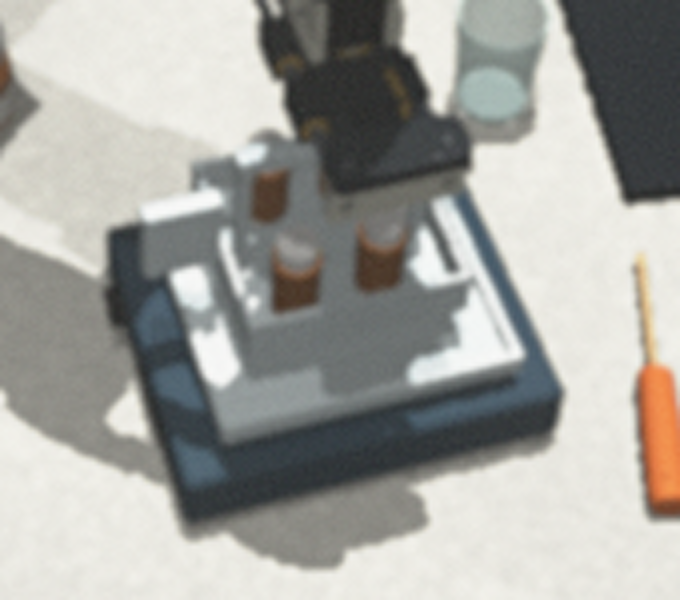

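The carrier hangs level over the platform, roughly centred, with its tab to the front and the visible vials upright. Now I'll lower it gently.

Request:
{"api": "step_arm", "payload": {
  "motion": [
    [[-0.03, 0.03, 0.08], 0],
    [[-0.05, 0.05, 0.18], 0],
    [[-0.05, 0.05, 0.28], 0],
    [[-0.05, 0.05, 0.34], 0],
    [[-0.05, 0.05, 0.38], 0],
    [[-0.05, 0.05, 0.4], 0]
  ]
}}

```text
time: 38.9
tool_pos: [0.5904, -0.2729, 0.1721]
tool_rot: [-3.126, -0.012, 0.262]
contact_force: [-0.5, 0.2, -6.4]
opening: 0.0115
grip_force: 44.9
```

Request:
{"api": "step_arm", "payload": {
  "motion": [
    [[0, 0, 0.02], 0],
    [[0, 0, 0.04], 0],
    [[0, 0, 0.05], 0],
    [[0, 0, 0.05], 0]
  ]
}}

```text
time: 39.4
tool_pos: [0.5902, -0.2726, 0.1708]
tool_rot: [-3.126, -0.013, 0.262]
contact_force: [-4.3, 3.9, 3.7]
opening: 0.0115
grip_force: 44.9
```

```bash
python3 -c "
from h import *
st()"
```

```text
t 39.4 q [-0.56   0.63   1.25   0.021  1.264  0.743] p [ 0.5902 -0.2726  0.1708] zdir [ 0.008  0.018 -1.   ] xdir [0.966 0.259 0.013] F [-4.3  3.9  3.7] 0.01145101935894826 44.9242901802063
```

Request:
{"api": "step_arm", "payload": {
  "motion": [
    [[0, 0, 0], 0],
    [[0, 0, 0], 0],
    [[0, 0, 0], 0]
  ],
  "squeeze": 5
}}

```text
time: 39.78
tool_pos: [0.5903, -0.2723, 0.1703]
tool_rot: [-3.125, -0.013, 0.262]
contact_force: [-3.0, 4.8, 3.4]
opening: 0.0118
grip_force: 5.0
```

Request:
{"api": "step_arm", "payload": {
  "motion": [
    [[0, 0, 0], 0],
    [[0, 0, 0], 0],
    [[0, 0, 0], 0],
    [[0, 0, 0], 0],
    [[0, 0, 0], 0],
    [[0, 0, -0.3], 0],
    [[0, 0, -0.8], 0],
    [[0, 0, -1.5], 0],
    [[0, 0, -2.2], 0],
    [[0, 0, -2.2], 0]
  ],
  "hand": 0
}}

```text
time: 41.02
tool_pos: [0.5905, -0.2761, 0.3055]
tool_rot: [-3.132, -0.018, 0.262]
contact_force: [0.6, -0.2, -1.0]
opening: 0.0918
grip_force: 0.0
```

```bash
python3 -c "
from h import *
st()
c=cam('wrist');w=c['im'];t=cam('top')['im'][130:260,310:440];s=cam('side')['im'][70:375,210:395]
o=np.zeros((420,800,3),np.uint8);o[:,:380]=w[:,90:470];o[:420,380:]=0
o[:,380:640]=cv2.resize(s,(260,420));o[:160,640:]=cv2.resize(t,(160,160))
cv2.imwrite('pics/f.png',o[:,:,::-1])"
```

```text
t 41.025 q [-0.564  0.553  1.02   0.02   1.564  0.745] p [ 0.5905 -0.2761  0.3055] zdir [ 0.014  0.014 -1.   ] xdir [0.966 0.259 0.018] F [ 0.6 -0.2 -1. ] 0.09182873752146495 0.0
```

View pics/f.png

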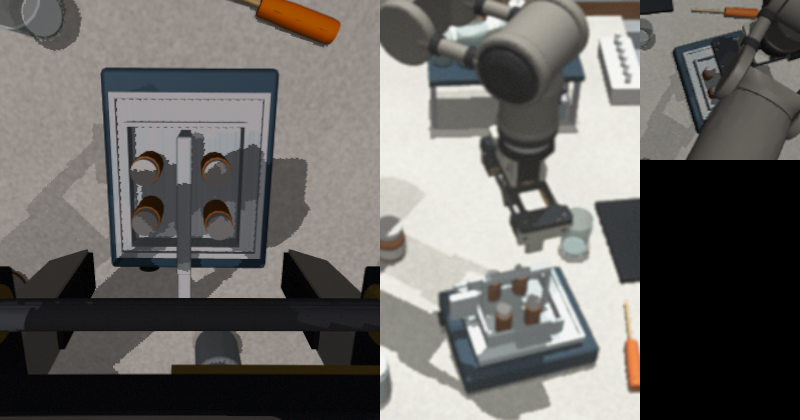

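The carrier is flat inside the rim, centred, with its bar running front to back. All four vials are upright, and the gripper is clear.

```bash
python3 -c "
from cell import robot
print(robot.hand_in())"
```

```text
the job is handed in; nothing more can be done
None
```

The carrier now stands flat in the middle of the shaker platform, inside the rim, with its bar running front to back and all four vials upright. I saw no sign that anything else was shifted, and I handed the job in at about 41 s of the 64 s allowed.

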